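Pump up the disinfectant sprayer on the lab bench

TASK

Pump up the disinfectant sprayer: press its black palm knob down with the fingertips and let it spring back up, again and again, until the red pressure pin beside the pump stands fully out and its green band shows, then let the knob come up and take the hand away. Do not lift or tip the sprayer and leave it standing where it is, do not touch the pin itself, and leave the other things on the bench undisturbed.

Things in the scene. Friction and masses are not known exactly. Their poses are not given: they have to be found in the camera images.
- sprayer: disinfectant pressure sprayer standing loose on the bench, about 0.75 to 1 kg: white round bottle 124 mm in diameter with a green band round it, black screw collar, blue head whose upright pump is on the bottle's axis. Origin at the centre of its underside on that axis, z up; a grey upright sleeve holding the pressure pin stands 52 mm from the axis on its +x side, the spray pipe points to its -x side and ends 93 mm from the axis 184 mm above the bench
- pump_top (a point): centre of the flat upper face of the black palm knob (52 mm in diameter, 18 mm thick), on the sprayer's axis; 245 mm above the bench when the knob is up. It moves with the knob
- pump (a joint): travel of the palm knob in m: 0 = fully up, 0.024 = pressed fully down (hard stop). The return spring pushes back with about 3.5 N when up and 9 N when down, and a working stroke takes 1 to 2 N more; let go, the knob comes up by itself in well under half a second
- pin (a joint): how far the red pressure pin is out, in m: 0 = in (3 mm seen), 0.024 = fully out; starts at 0 to 0.0055. A full knob stroke lifts it about 6 mm (the first 2 to 8 mm): three or four are needed. A stroke under four fifths may lift it hardly at all; the knob must come nearly all the way up in between. The pin stays up, stopping at about 0.0237; further strokes do no harm
- pin_tip: the pressure pin, red, 12 mm in diameter, upright, with a green band at its foot that shows above the grey sleeve only when the pin is nearly fully out. Origin at the centre of its top end, 52 mm from the pump's axis on the sprayer's +x side; 189 mm above the bench when in, 213 mm when fully out, so always lower than the pressed knob's upper face (221 mm). Not to be touched
- tube_rack: yellow sample-tube rack 110 x 66 mm, 62 mm tall, with five capped tubes standing 98 mm high in it (loose; leave it alone); origin at the centre of its underside, z up
- amber_bottle: brown glass reagent bottle with a black cap, diameter 60 mm, 125 mm tall (loose; leave it alone); origin at the centre of its underside, z up
- flask: conical glass flask with a red screw cap, foot diameter 84 mm, 116 mm tall (loose; leave it alone); origin at the centre of its underside, z up
- tip_box: white pipette-tip box with a blue lid, 122 x 84 mm, 81 mm tall (loose; leave it alone); origin at the centre of its underside, z up

How it is judged (in metres and radians):
On the way, in this order (a step that is already met when the one before it is completed fails the run):
1. the palm knob is pushed down for a first stroke (more than 12 mm) (value of joint pump above 0.012 m).
2. the pressure pin has come fully out (at least 20.5 mm of its 24 mm) (value of joint pin above 0.0205 m), for 0.1 s.
At the end, for the whole second after the job is handed in: the pressure pin is out by at least 20.5 mm of 24, the knob is back up (within 3 mm), the sprayer stands upright (within 0.05 rad) and at rest within 40 mm of where it began, and the other four things are within 20 mm of where they stood (value of joint pin above 0.0205 m and value of joint pump below 0.003 m and angle between sprayer's own z axis and vertical below 0.05 rad and distance of sprayer from where it was at the start of the episode below 0.04 m and linear speed of sprayer below 0.02 m/s and distance of each of tube_rack, amber_bottle, flask, tip_box from where it was at the start of the episode below 0.02 m); the robot touches nothing.
It fails at once if the sprayer is lifted (underside more than 10 mm up) (height (world z) of sprayer above 0.01 m).
It fails at once if the sprayer is tipped by more than 0.2 rad (angle between sprayer's own z axis and vertical above 0.2 rad).
It fails at once if the robot touches the pressure pin (contact force between any of the fingers, the arm and pin_tip above 0.5 N).
It fails at once if another thing on the bench is moved by more than 20 mm or tipped ((distance of tube_rack from where it was at the start of the episode above 0.02 m or angle between tube_rack's own z axis and vertical above 0.3 rad) or (distance of amber_bottle from where it was at the start of the episode above 0.02 m or angle between amber_bottle's own z axis and vertical above 0.3 rad) or (distance of flask from where it was at the start of the episode above 0.02 m or angle between flask's own z axis and vertical above 0.3 rad) or (distance of tip_box from where it was at the start of the episode above 0.02 m or angle between tip_box's own z axis and vertical above 0.3 rad)).
It also fails if it takes over 38 s, if anything falls off the work surface, if the arm or the gripper's body presses on something with over 40 N, if the wrist force passes 120 N, or if a joint passes its speed limit or range.

ROBOT

A 7-joint arm with a two-finger parallel gripper is mounted at the origin on the work surface. World frame = base frame: x ahead of the robot, y to its left, z up, the work surface at z = 0. Lengths are in mm, angles in degrees, forces in N, time in s.
With the tool pointing down it reaches from about 350 to 900 mm from the base axis. Payload 8.1 kg.
Tool frame: the origin (TCP) lies midway between the tips of the shut fingers; the grasp point (between the pads) lies robot.tcp_to_grasp behind it (robot.tcp_to_grasp is the distance from the TCP to the grasp point, in mm); z points along the fingers, y is the line along which they close (so a half turn about z gives the same grasp; the last joint's range is limited). The gripper opens to 92 mm and grips with 3 to 60 N. Pads are 19 mm wide; open, the fingers measure 130 mm over their backs; the gripper's body (75 mm by 190 mm) begins 47 mm behind the grasp point.
Start: joints at [-77.384, 24.895, 1.432, 90.138, -0.665, 64.973, -4.303], TCP at [198.292, 592.724, 226.742] pointing down, gripper open.
Joint ranges: [-149.89, 149.89], [-25.12, 119.58], [-72.63, 75.52], [4.76, 147.25], [-75.54, 255.54], [6.69, 114.76], [-157.13, 157.13]. Speed limits (degrees/s): [127.2, 127.2, 172.46, 172.46, 180, 180, 180].

INTERFACE

Orientations are given as [roll, pitch, yaw] about the fixed x, y, z axes, in that order (R = Rz(yaw) Ry(pitch) Rx(roll)).
In Python, from workcell import robot, optics gives the robot as it stands. Calls block until the motion is done:
- robot.goto(position, orientation): joint-space move of the TCP to a pose.
- robot.line_to(position, attitude=None, v=150, max_force=None): straight line of the TCP; attitude=None keeps the orientation; v is the mean speed in mm/s. With max_force (N) it stops when the force on the tool has changed by that much, and returns True; else False.
- robot.move_joints(angles): joint-space move.
- robot.move_gripper(opening, f_grip=None): opening from 0.0 (shut) to 1.0 (fully open); f_grip is the grip in N (None keeps the last); returns when the fingers have stopped.
- robot.sleep(seconds).
- robot.solve_ik(position, orientation): joint angles nearest the present ones, or None.
- robot.get_state(): the state.
- optics.capture(name): name is "scene" or "top" or "wrist"; returns a dict with "image" (480x640x3 uint8, red, green, blue), "K" (3x3 intrinsics, pixels), "k1" (the pictures are not rectified: a ray, as slopes to the right and down, at radius r is drawn at 1 + k1 r^2 times it, then the intrinsics apply), "rvec" (rotation vector, rad) and "tvec" (3), from world to camera coordinates, as OpenCV has them. Camera axes: x right, y down, z forward; pixel columns grow to the right and rows downward; lengths in mm; the calibration is good to about 2 mm. A picture is of the moment at which its call begins. There is no depth.
A pose or a line that the arm cannot do raises robot.PlanningError and nothing moves.
- robot.hand_in(): hands the job in; it is judged then, once.
The state is a dict: "clock": time; "joint_positions": joint angles; "joint_vel": joint speeds; "effort": joint torques, N m; "position": TCP position; "eef_rot": TCP orientation; "force": force on the tool from outside, world axes, zero at the start; "ft_torque": the same for the moment, N m; "gripper_width": opening from 0.0 (shut) to 1.0 (fully open); "grasp_force": force on a finger pad.
Only numpy, scipy, OpenCV 4.12 (cv2) and the standard library are available. Lean on these libraries where they do the work, as an engineer would, in place of code of your own. Each camera call takes 0.05 s, during which the arm holds its last target. There are 200 camera calls.

## Working session

There is one attempt and no reset: what is moved stays moved. The work goes in short steps, each a Python script; the robot and the scene stay as the last script left them, time stands still between calls to the robot, and variables do not carry over. Pictures are saved under pics/ and viewed, at most 10 in all, crops included, and the job is handed in when it is done.

```bash
mkdir -p pics; python3 - <<'E'
from workcell import robot, optics
import cv2,pickle
d={}
for n in("scene","top"):
    c=optics.capture(n);d[n]=c
    cv2.imwrite(f"pics/{n}0.png",c["image"][:,:,::-1]); print(n,c["K"],c["k1"],c["rvec"],c["tvec"])
pickle.dump(d,open("d.pkl","wb"))
s=robot.get_state();print(s["clock"],s["position"],s["eef_rot"],s["gripper_width"],robot.tcp_to_grasp)
E
```

```text
scene [[465.76037328   0.         318.50218589]
 [  0.         465.76037328 234.97474486]
 [  0.           0.           1.        ]] -0.020535620242131146 [ 0.77991221  2.46083668 -1.27906251] [ 440.15511252  -67.48425608 1400.4328838 ]
top [[497.83387454   0.         325.49519783]
 [  0.         497.83387454 238.11695543]
 [  0.           0.           1.        ]] -0.0892463877971632 [ 2.17850361 -2.16139754  0.114668  ] [ -11.43167328  535.45497809 1091.98883934]
0.1 [198.17122984 592.2805375  226.01494246] [-1.79919157e+02  6.95852100e-03  1.61500899e+02] 1.0035679964235948 18.8
```

View pics/scene0.png

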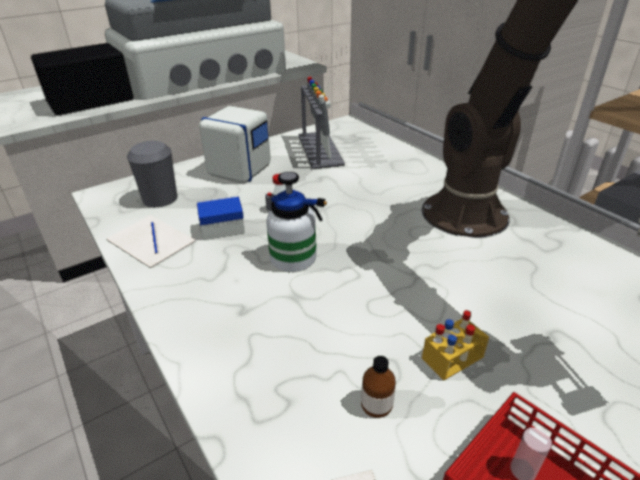

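View pics/top0.png

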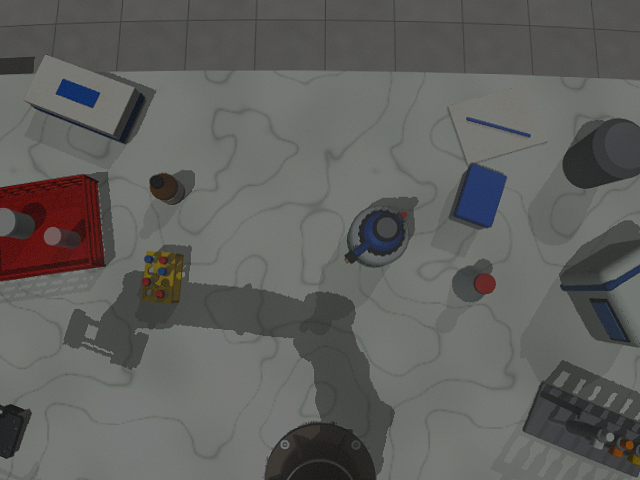

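The scene picture shows the sprayer at about (290,225), with its knob at (288,178) and the red pin to the left of it at (278,179). In the top picture the knob's face is at (388,229), the pin at (404,215) and the pipe end at (350,258). The flask is at (484,283) and the tip box at (480,195).

```bash
cat > h.py <<'E'
import cv2,numpy as np
def ray(c,uv):
    K=c["K"];p=np.array([(uv[0]-K[0,2])/K[0,0],(uv[1]-K[1,2])/K[1,1]]);q=p.copy()
    for _ in range(20): q=p/(1+c["k1"]*(q@q))
    R=cv2.Rodrigues(np.array(c["rvec"],float))[0];t=np.array(c["tvec"],float).ravel()
    return -R.T@t,R.T@np.array([q[0],q[1],1])
def plane(c,uv,z):
    o,d=ray(c,uv);return o+d*(z-o[2])/d[2]
def blobs(c,box,f,amin=8):
    x0,y0,x1,y1=box;h=cv2.cvtColor(c["image"],cv2.COLOR_RGB2HSV)[y0:y1,x0:x1].astype(int)
    m=f(h[...,0],h[...,1],h[...,2]).astype(np.uint8)
    n,_,s,ce=cv2.connectedComponentsWithStats(m)
    return [(s[i,4],(s[i,:4]+[x0,y0,0,0]).tolist(),ce[i]+[x0,y0]) for i in range(1,n) if s[i,4]>=amin]
def red(h,s,v): return ((h<8)|(h>172))&(s>110)&(v>50)
E
python3 - <<'E'
import pickle,cv2,numpy as np
from h import *
d=pickle.load(open("d.pkl","rb"));t=d["top"];s=d["scene"]
for b in blobs(t,(365,205,412,252),lambda h,s,v:(s<70)&(v>25)&(v<100)): print("knob",b,plane(t,b[2],245))
for b in blobs(t,(390,200,425,230),red,3): print("pin",b,plane(t,b[2],190))
for b in blobs(s,(262,165,300,215),red,3): print("pinS",b)
for b in blobs(s,(270,165,310,190),lambda h,s,v:(v<60)): print("knobS",b,plane(s,b[2],236))
a=cv2.resize(t["image"][190:280,335:435],None,fx=4,fy=4,interpolation=2);b=cv2.resize(s["image"][160:280,250:340],None,fx=3,fy=3,interpolation=2)
cv2.imwrite("pics/crop.png",np.hstack([a,b])[:,:,::-1])
E
```

```text
knob (np.int32(1483), [365, 205, 47, 47], array([390.88401888, 224.45853001])) [ 539.02765022 -125.40064154  245.        ]
pin (np.int32(28), [401, 212, 6, 6], array([403.5       , 214.21428571])) [ 566.50910446 -157.47146087  190.        ]
pinS (np.int32(54), [273, 174, 8, 10], array([276.01851852, 178.68518519]))
pinS (np.int32(9), [268, 193, 3, 3], array([269., 194.]))
knobS (np.int32(88), [279, 176, 19, 10], array([287.63636364, 180.85227273])) [ 542.59726828 -109.88978735  236.        ]
```

View pics/crop.png

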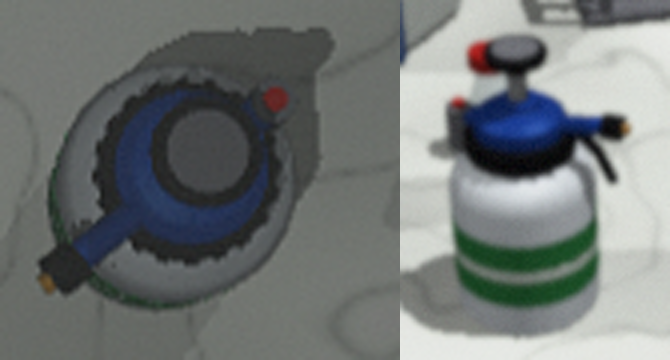

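The crop shows the knob's grey face at about top pixel (387,227.8) and scene pixel (289,175.7). The pin is at top (403.5,214.2) and scene (269,194), still in. The larger red blob beside the knob in the scene view is the flask's cap behind it.

```bash
python3 - <<'E'
import pickle,numpy as np
from h import *
d=pickle.load(open("d.pkl","rb"));t=d["top"];s=d["scene"]
bs=blobs(t,(368,208,400,248),lambda h,s,v:(s<50)&(v>65)&(v<130),100)
for b in bs: print(b,plane(t,b[2],245))
k=plane(t,(387,227.8),245);p=plane(t,(403.5,214.2),190)
print(k,plane(s,(289,175.7),245),p,np.linalg.norm(p[:2]-k[:2]))
# pipe tip check
print(plane(t,(346,261),184))
from workcell import robot
for y in (0,45,90,-45,-90,161.5): 
    q=robot.solve_ik([k[0],k[1],300],[180,0,y]);print(y,None if q is None else np.round(q))
E
```

```text
(np.int32(112), [368, 208, 32, 6], array([383.38392857, 209.58035714])) [ 566.27389396 -111.86082829  245.        ]
(np.int32(315), [377, 218, 20, 20], array([386.44761905, 227.37460317])) [ 533.61388494 -117.27831062  245.        ]
[ 532.84368838 -118.28086743  245.        ] [ 535.11624972 -115.0211244   245.        ] [ 566.53706213 -157.47173336  190.        ] 51.683337809848936
[475.43487059 -46.63639695 184.        ]
0 [-37.  21.  61.  98. -19.  73. -62.]
45 [-34.  19.  56.  98. -17.  72. -19.]
90 [-33.  18.  53.  98. -16.  72.  24.]
-45 [ -40.   23.   67.   98.  -22.   74. -103.]
-90 [ -40.   23.   67.   98.  -22.   74. -148.]
161.5 [-32.  18.  53.  98. -15.  72.  96.]
```

```bash
python3 - <<'E'
from workcell import robot
import numpy as np
x,y=533.7,-117
robot.move_gripper(0.0)
robot.line_to([198,592,340])
try: robot.line_to([x,y,330],[180,0,90],v=250)
except robot.PlanningError as e: print(e);robot.goto([x,y,330],[180,0,90])
s=robot.get_state();print(s["clock"],s["position"],s["eef_rot"],s["gripper_width"],s["force"])
robot.line_to([x,y,256],v=120)
print(robot.line_to([x,y,238],v=25,max_force=2.5))
s=robot.get_state();print(s["clock"],s["position"],s["force"])
E
```

```text
5.7417 [ 533.64717991 -116.39920416  330.01345817] [-1.79997896e+02 -1.94728713e-02  9.00572760e+01] 0.002584413954602666 [-0.71599233  0.26477217 -0.88556759]
True
7.05 [ 533.84729094 -117.01100131  242.69366523] [-0.26952881 -0.33588902  2.88749988]
```

```bash
python3 - <<'E'
from workcell import robot,optics
import cv2
from h import *
x,y=533.7,-117
def pin():
    c=optics.capture("top"); return c,[(int(b[0]),b[2].round(1)) for b in blobs(c,(385,195,430,235),red,3)]
robot.line_to([x,y,248],v=100);robot.sleep(.3)
for i in range(2):
    h=robot.line_to([x,y,219],v=60,max_force=22);robot.sleep(.2)
    s=robot.get_state();print(h,s["clock"],s["position"],s["force"])
    robot.line_to([x,y,249],v=80);robot.sleep(.4)
    print(robot.get_state()["force"])
c=optics.capture("scene")
cv2.imwrite("pics/s1.png",cv2.resize(c["image"][160:280,250:340],None,fx=5,fy=5,interpolation=2)[:,:,::-1])
E
```

```text
True 8.2833 [ 534.15849528 -117.15241737  221.29564153] [-4.23934539  2.26903572 13.06252373]
[-0.96499176  0.03327432 -0.1519862 ]
True 9.875 [ 534.24536968 -117.1653963   221.29031675] [-3.77472279  1.2589557  11.42657607]
[-0.08471931 -0.18601691 -0.08337399]
```

View pics/s1.png

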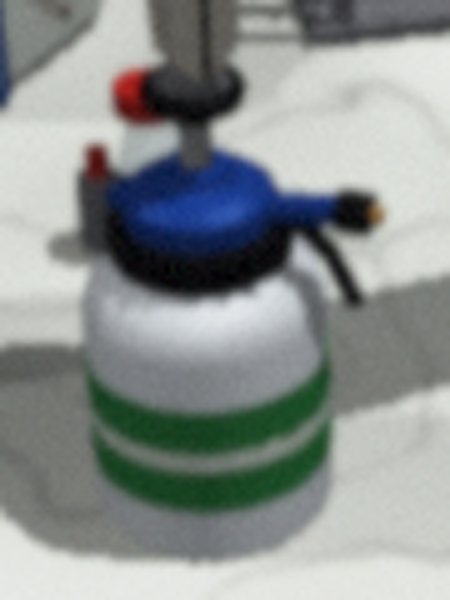

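After two strokes the fingers sit on the knob. The red pin, at crop (96,145–175), stands about 12–15 mm out of its sleeve with no green showing, and the bottle is upright. I'll do four more strokes.

```bash
python3 - <<'E'
from workcell import robot,optics
import cv2
x,y=533.7,-117
for i in range(4):
    h=robot.line_to([x,y,219],v=60,max_force=22);robot.sleep(.2)
    s=robot.get_state();print(h,s["clock"],s["position"],s["force"])
    robot.line_to([x,y,249],v=80);robot.sleep(.4)
robot.line_to([x,y,340],v=150)
print(robot.get_state()["clock"])
c=optics.capture("scene");t=optics.capture("top")
import pickle;pickle.dump((c,t),open("e.pkl","wb"))
cv2.imwrite("pics/s2.png",cv2.resize(c["image"][160:280,250:340],None,fx=5,fy=5,interpolation=2)[:,:,::-1])
E
```

```text
True 11.5167 [ 534.27820755 -117.19224106  221.31528   ] [-3.55310103  1.16317731 12.07294359]
True 13.1083 [ 534.26123431 -117.19552545  221.33671718] [-2.26370456  1.57573807 12.45665101]
True 14.7 [ 534.27786197 -117.15926151  221.31780579] [-3.73446035  1.24126513 11.74582263]
True 16.2917 [ 534.26699796 -117.16714092  221.28802633] [-3.64170198  2.08916279 12.69906789]
17.95
```

View pics/s2.png

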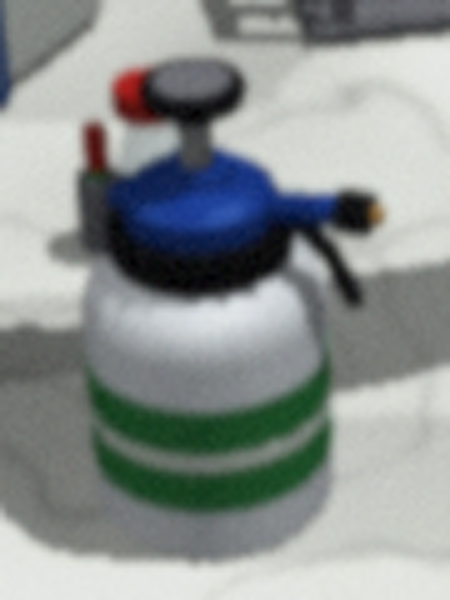

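The pin now stands tall, at crop (95,122–170), with the green band visible at its foot (97,174). The knob is up, the hand is clear and the sprayer has not moved, so I'm handing in.

```bash
python3 - <<'E'
from workcell import robot
print(robot.hand_in())
E
```

```text
the job is handed in; nothing more can be done
None
```

I pumped the sprayer with six full strokes and handed the job in at about 18 s: the last picture shows the pin out with its green band visible, the knob back up, the sprayer standing where it was and the hand clear, though the hand-in call returned no verdict.

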